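Tap a bearing cup square down onto its shim

ROBOT

A 6-joint arm with a two-finger parallel gripper is mounted at the origin on a cart in front of the work surface, level with it; the furniture and walls round the work are solid. World frame = base frame: x ahead of the robot, y to its left, z up, the work surface at z = 0. Lengths are in mm, angles in rad, forces in N, time in s.
With the tool pointing down it reaches from about 275 to 1000 mm from the base axis. Payload 8.4 kg.
Tool frame: the origin (TCP) lies midway between the tips of the shut fingers; the grasp point (between the pads) lies r.grip_point_offset behind it (r.grip_point_offset is the distance from the TCP to the grasp point, in mm); z points along the fingers, y is the direction in which the jaws open and shut (so a half turn about z gives the same grasp; the last joint's range is limited). The gripper opens to 85 mm and grips with 20 to 120 N. Pads are 22 mm wide; open, the fingers measure 114 mm over their backs; the gripper's body (76 mm by 85 mm) begins 54 mm behind the grasp point. The pads swing forward as they close: fully open they stand 13 mm farther back than shut.
Start: joints at [-1.317, 0.353, 1.633, -0, 1.155, -0.002], TCP at [158.136, -604.666, 231.281] pointing down, gripper open.
Joint ranges: [-2.63, 2.63], [-0.92, 2.1], [0.06, 2.66], [-1.3, 4.44], [0, 2.69], [-3.02, 3.02]. Speed limits (rad/s): [2.22, 2.22, 2.79, 3.14, 3.14, 3.14].

INTERFACE

Orientations are given as [roll, pitch, yaw] about the fixed x, y, z axes, in that order (R = Rz(yaw) Ry(pitch) Rx(roll)).
In Python, from rig import r gives the robot as it stands.
- The arm moves only by the tool move_arm, never from a script. Its argument "targets" is one flat list of numbers, 5 for each row, row after row: the gripper's target within -1 to 1 (fully open at 1, half-way at 0, shut at -1), then the shift along the tool's x, y, z in cm, then the turn about the tool's z in degrees. In form: [gripper, tx, ty, tz, turn, gripper, tx, ty, tz, turn, ...]. A call has 1 to 10 rows; each row is the pose to reach, as a shift and turn from the pose commanded when the call began, along the tool's axes at that moment; what a row does not reach only later rows make up. A row lasts 1/10 s, in which the tool goes at most 50 mm and 8.59 degrees, less where a joint would pass 70% of its speed; a pose out of reach is approached as far as the arm can. A call with a gripper value outside its range is refused whole. The fingers move at their own pace and stop on an object; "squeeze" is the grip in N (left out, the last holds). Time passes only in rows, so rows that repeat a pose let the fingers close. It gives the time, the measured TCP pose, the force and the opening at its end, in the units of the state.
- r.sense(): the state, without advancing time (a new reading comes with each control period).
- r.grab_frame(name): name is "side" or "top"; returns a dict with "img" (384x512x3 uint8, blue, green, red), "K" (3x3 intrinsics, pixels), "k1" (the pictures are not rectified: a ray, as slopes to the right and down, at radius r is drawn at 1 + k1 r^2 times it, then the intrinsics apply), "world_to_cam" (4x4, takes a point from world to camera coordinates). Camera axes: x right, y down, z forward; pixel columns grow to the right and rows downward; lengths in mm; the calibration is good to about 2 mm. A picture is of the moment at which its call begins. There is no depth.
- r.sign_off(): hands the job in, once; it reports no verdict.
Trained networks look in a picture, given as the dict that the camera call returned (one of the last four; its "shot" number tells which), for a name from the list of things; names that differ only in an ending like _2 or _b are one class to them, and where a whole thing is asked for, a point or a joint stands for the part that bears it (a point fixed in the world has none). Each returns a list of dicts, best first, with "conf" (0 to 1); they miss things now and then, are a little off and sometimes report something else, mostly with a low value. They report only what shows in the picture. A call takes as long as a camera call.
- r.outline_of(picture, thing): "region" (384x512 bool, what is visible of it).
- r.mark_of(picture, thing): "position" ([x, y, z] in mm, in world coordinates, good to about 4 mm: a listed point, or the origin of a listed thing).
The state is a dict: "clock": time; "qpos": joint angles; "qvel": joint speeds; "joint_efforts": joint torques, N m; "eef_pos": TCP position; "tcp_rot": TCP orientation; "contact_force": force on the tool from outside, world axes, zero at the start; "wrist_torque": the same for the moment, N m; "opening": opening from 0.0 (shut) to 1.0 (fully open).
Only numpy, scipy, OpenCV 4.12 (cv2) and the standard library are available. Lean on these libraries where they do the work, as an engineer would, in place of code of your own. Each camera call takes 0.05 s, during which the arm holds its last target.

TASK

Take the orange-handled drift out of its wooden holder and use its white tip to push the half-started steel bearing cup down its bore in the green housing, a little at a time on alternating sides of its raised rim so that it goes in square and never leans more than about 5 degrees, until it rests firmly and level on the shim ring hidden in the bore; how deep that lies you must feel, for the flange stays some millimetres above the housing. Push gently, with under 20 N, never touch the cup with the gripper itself, and leave the jar, the dish and the big opal where they are. When every side of the rim feels solid, stand the drift upright in its hole in the holder again and let go.

Things in the scene. Friction and masses are not known exactly. Their poses are not given: they have to be found in the camera images.
- seat (a point): Centre of the flat top ring of the green bearing housing, 50 mm above the bench. The housing is bolted down; foot 110 x 90 x 10 mm, round boss 68 mm across with an upright bore of 49 mm. z up, x and y along the foot's sides
- cup_rim (a point): Centre of the steel bearing cup, on its axis, level with the top of its raised rim; z is the axis, pointing out of the bore. The raised rim to push on is 5 mm wide (24 to 29 mm from the axis), 3 mm high, on a flange 58 mm across and 4 mm thick; inside it the cup is an open hole 30 mm across, right through. The rim's top is 7 mm above the flange's underside
- drift_grip (a point): Middle of the drift's orange square handle (20 x 20 mm, 54 mm long, sides along this frame's x and y), to be grasped here; z points up along the drift. The drift is 85 mm long; its white round tip, 18 mm across and flat, reaches 49 mm below this point, its head 36 mm above; 60 g
- drift_tip (a point): Centre of the flat end of the drift's white nylon tip, which is backed by stiff springs: it gives straight back into the drift about 1 mm for each 20 N, and springs out again
- holder_hole (a point): Centre of the mouth of the round hole in the wooden holder (fixed block of 90 x 70 x 26 mm), 26 mm above the bench; the hole is 24 mm across and 18 mm deep, and the drift stands in it tip down, so that the middle of its handle is 31 mm above this point
- drift: The drift; origin at the centre of its tip's flat end, z up along it
- cup: The bearing cup; origin on its axis, level with the flange's underside, at first 9 to 9.7 mm above seat. Sprung balls in the bore grip its 44 mm sleeve: it stays where it is pushed. A slow push of about 4 to 9 N on one side of the rim sinks that side; the middle sinks about 0.4 as much, the far side rises a little. Once the shim is reached there, the force climbs steeply
- gem_jar: Round jar with a white lid, 50 mm across, 24 mm high, origin under its centre; must not be moved
- steel_dish: Shallow steel dish, 83 mm across, 13 mm high, with a few blue stones, origin under its centre; must not be moved
- opal_mid: Brown stone with a blue opal face, 47 x 86 x 45 mm, origin under its centre; must not be moved
- shim_base: Fixed carrier in the bore, under the cup, of the copper-coloured shim ring that stops the cup's sleeve; its origin lies on the bore's axis at bench height and does not tell the shim's height: home, the cup's flange is somewhere between 0.5 and 6.5 mm above seat

How it is judged (in metres and radians):
On the way, in this order (a step that is already met when the one before it is completed fails the run):
1. the drift is lifted out of the holder (z of drift_tip in the frame of holder_hole above 0.01 m), for 0.1 s.
2. the cup rests on the shim ring, level (contact force between cup and shim_base above 0.3 N and angle between cup's own z axis and vertical below 0.03 rad), for 0.2 s.
At the end, for the whole second after the job is handed in: The cup rests on the shim ring in the bore (contact force above 0.3 N), leaning less than 0.03 rad (1.7 degrees) and within 4 mm of the bore's centre; the drift stands in the holder's hole (tip at least 12 mm below the mouth, within 8 mm of its centre, leaning less than 0.3 rad); both are at rest (all of step 2 and horizontal distance between cup and seat below 0.004 m and horizontal distance between drift_tip and holder_hole below 0.008 m and z of drift_tip in the frame of holder_hole below -0.012 m and angle between drift's own z axis and vertical below 0.3 rad and linear speed of drift below 0.02 m/s and linear speed of cup below 0.01 m/s); the robot touches nothing.
It fails at once if the cup leans more than 0.105 rad (6 degrees) (angle between cup's own z axis and vertical above 0.105 rad).
It fails at once if the drift pushes on the cup with more than 25 N (contact force between drift and cup above 25 N).
It fails at once if the gripper or arm itself presses on the cup (contact force between any of the arm, the fingers and cup above 1 N).
It fails at once if the jar, the dish or the big opal is moved more than 20 mm (distance of any of gem_jar, steel_dish, opal_mid from where it was at the start of the episode above 0.02 m).
It also fails if it takes over 72 s, if anything falls off the work surface, if the arm or the gripper's body presses on something with over 40 N, if the wrist force passes 120 N, or if a joint passes its speed limit or range.

## Working session

There is one attempt and no reset: what is moved stays moved. The work goes in short steps, Python scripts to look and compute and a tool call to move; the robot and the scene stay as the last step left them, time stands still between calls to the robot, and variables do not carry over. Pictures are saved under pics/ and viewed, and the job is handed in when it is done.

Besides the shell and the picture viewer there is one more tool, called by a JSON object that holds its "api" and its "payload", one argument or row to a line. move_arm: Moves the arm, as the interface text tells. Its arguments: {"type":"object","properties":{"targets":{"type":"array","items":{"type":"number"}},"squeeze":{"type":"number"}},"required":["targets"]}

```bash
ls; mkdir -p pics; cat > h.py <<'E'
import numpy as np, cv2
from rig import r
def save(p,n,scale=1.5):
    cv2.imwrite('pics/'+n, cv2.resize(p['img'],None,fx=scale,fy=scale))
def proj(p,X):
    X=np.asarray(X,float); c=p['world_to_cam']@np.append(X,1)
    s=c[:2]/c[2]; s=s*(1+p['k1']*(s@s)); K=np.array(p['K'])
    return np.array([K[0,0]*s[0]+K[0,2],K[1,1]*s[1]+K[1,2]])
def ray(p,uv):
    K=np.array(p['K']); d=np.array([(uv[0]-K[0,2])/K[0,0],(uv[1]-K[1,2])/K[1,1]])
    s=d.copy()
    for _ in range(30): s=d/(1+p['k1']*(s@s))
    W=np.array(p['world_to_cam']);R=W[:3,:3];t=W[:3,3]
    return -R.T@t, R.T@np.array([s[0],s[1],1])
def atz(p,uv,z):
    o,d=ray(p,uv); return o+d*(z-o[2])/d[2]
def tri(p1,u1,p2,u2):
    A=[];b=[]
    for p,u in((p1,u1),(p2,u2)):
        o,d=ray(p,u); d/=np.linalg.norm(d); M=np.eye(3)-np.outer(d,d); A.append(M);b.append(M@o)
    return np.linalg.lstsq(np.vstack(A),np.hstack(b),rcond=None)[0]
E
python3 - <<'E'
from h import *
s=r.sense(); print(s, r.grip_point_offset)
P={n:r.grab_frame(n) for n in('side','top')}
for n in P: save(P[n],n+'0.png'); print(n,P[n]['K'],P[n]['k1'],P[n]['world_to_cam'])
for n in P:
    for t in ['seat','cup_rim','drift_grip','drift_tip','holder_hole','drift','cup','gem_jar','steel_dish','opal_mid','shim_base']:
        m=r.mark_of(P[n],t)
        print(n,t,[(np.round(x['position'],1).tolist(),round(x['conf'],2), np.round(proj(P[n],x['position'])*1.5).tolist()) for x in m[:2]])
print(r.sense()['clock'])
E
```

```text
pics
{'clock': 0.0, 'qpos': array([-1.31743115e+00,  3.53673041e-01,  1.63415094e+00, -5.13739085e-06,
        1.15516440e+00, -2.36245997e-03]), 'qvel': array([-0.00022638, -0.00064817,  0.00051795,  0.00048518, -0.00167755,
        0.00026741]), 'joint_efforts': array([ 2.81466731e-03, -6.05245185e+01, -3.42061794e+01,  2.62409667e-04,
        9.48574743e-03,  2.33510065e-05]), 'eef_pos': array([ 157.99533379, -604.20874465,  230.53892934]), 'tcp_rot': array([-3.14019692e+00,  1.39973930e-06,  2.55729715e-01]), 'contact_force': array([ 0.74381741, -0.64474353, -0.53818395]), 'wrist_torque': array([-0.00138189, -0.00695287,  0.00148596]), 'opening': 0.997226780175359} 18.700000000000003
side [[450.74726658   0.         259.45308064]
 [  0.         450.74726658 195.09718998]
 [  0.           0.           1.        ]] 0.025053896296873043 [[-9.64712717e-01 -2.62705660e-01  1.77513341e-02  5.86844670e+02]
 [-1.58244949e-01  5.24585334e-01 -8.36521825e-01  1.64259835e+02]
 [ 2.10446929e-01 -8.09812301e-01 -5.47645987e-01  1.33130779e+03]
 [ 0.00000000e+00  0.00000000e+00  0.00000000e+00
[... 1013 characters left out ...]
, 340.0])]
side opal_mid [([614.3, -388.5, -4.9], 0.69, [426.0, 242.0])]
side shim_base []
top seat [([515.4, 18.9, 49.9], 0.56, [360.0, 339.0]), ([522.5, 274.8, 7.8], 0.38, [220.0, 330.0])]
top cup_rim [([519.1, 19.6, 62.9], 0.73, [359.0, 336.0])]
top drift_grip [([522.0, 275.8, 58.2], 0.47, [210.0, 331.0])]
top drift_tip []
top holder_hole [([524.6, 278.3, 26.3], 0.94, [214.0, 329.0])]
top drift [([518.4, 272.8, 7.4], 0.51, [221.0, 333.0])]
top cup [([514.6, 23.4, 60.4], 0.86, [357.0, 339.0])]
top gem_jar [([512.4, -261.3, 2.9], 0.58, [520.0, 343.0])]
top steel_dish [([754.1, 98.2, 1.3], 0.65, [322.0, 205.0])]
top opal_mid [([614.3, -384.9, 2.4], 0.78, [589.0, 287.0])]
top shim_base []
1.2
```

View pics/side0.png

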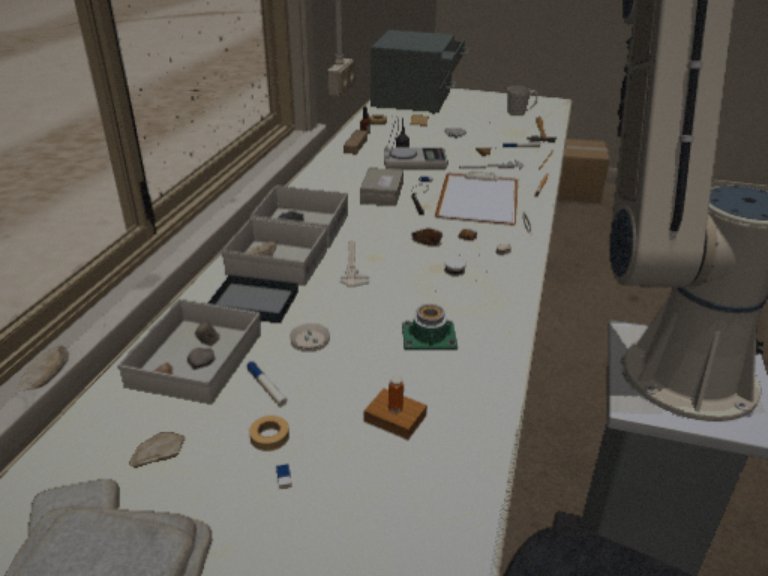

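View pics/top0.png

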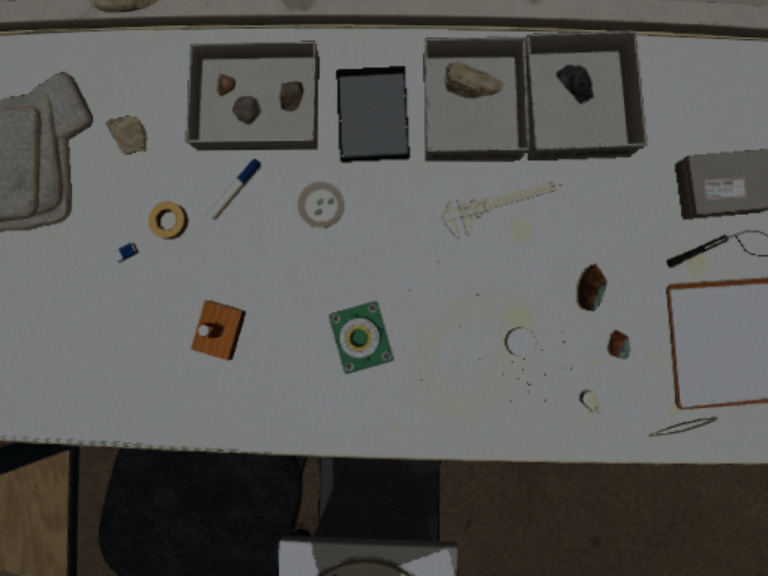

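The side view shows the drift at (396,395), housing and cup at (430,330). In the top view they are at (207,330) and (358,338). I'll zoom in for precise fits.

```bash
python3 - <<'E'
from h import *
import pickle
P={n:r.grab_frame(n) for n in('side','top')}
M={}
for n in P:
    for t in ['seat','cup','drift','holder_hole']:
        for x in r.outline_of(P[n],t)[:1]:
            m=x['region']; M[n,t]=m; ys,xs=np.where(m)
            rect=cv2.minAreaRect(np.stack([xs,ys],1).astype(np.float32))
            print(n,t,round(x['conf'],2),m.sum(),[xs.min(),xs.max(),ys.min(),ys.max()],rect)
pickle.dump((P,M),open('p0.pkl','wb'))
def crop(n,c,w,out,s=10):
    i=P[n]['img'][c[1]-w*3//4:c[1]+w*3//4,c[0]-w:c[0]+w]
    return cv2.resize(i,None,fx=s,fy=s,interpolation=cv2.INTER_CUBIC)
T=np.vstack([np.hstack([crop('top',(145,220),20,0),crop('top',(240,225),20,0)]),np.hstack([crop('side',(263,268),20,0),crop('side',(287,218),20,0)])])
cv2.imwrite('pics/crop0.png',np.clip(T*1.5,0,255).astype(np.uint8)); print(T.shape, r.sense()['clock'])
E
```

```text
side seat 0.74 767 [np.int64(267), np.int64(304), np.int64(211), np.int64(235)] ((285.600830078125, 223.08425903320312), (37.68468475341797, 23.441240310668945), 3.012787342071533)
side cup 0.77 217 [np.int64(278), np.int64(296), np.int64(203), np.int64(216)] ((287.0, 209.5), (13.0, 18.0), 90.0)
side drift 0.71 218 [np.int64(259), np.int64(268), np.int64(251), np.int64(275)] ((263.5, 263.0), (24.0, 9.0), 90.0)
side holder_hole 0.97 805 [np.int64(243), np.int64(284), np.int64(260), np.int64(293)] ((262.9443359375, 275.6279602050781), (38.67643737792969, 27.033632278442383), 23.498565673828125)
top seat 0.9 1154 [np.int64(220), np.int64(262), np.int64(201), np.int64(248)] ((240.73587036132812, 224.57546997070312), (42.44441223144531, 35.164302825927734), 74.05460357666016)
top cup 0.75 768 [np.int64(198), np.int64(228), np.int64(121), np.int64(151)] ((213.0, 136.0), (30.0, 30.0), 90.0)
top drift 0.52 134 [np.int64(132), np.int64(148), np.int64(215), np.int64(224)] ((140.0, 219.5), (9.0, 16.0), 90.0)
top holder_hole 0.7 916 [np.int64(128), np.int64(163), np.int64(201), np.int64(239)] ((144.98194885253906, 220.20164489746094), (30.404970169067383, 35.558353424072266), 13.240520477294922)
(600, 800, 3) 1.7
```

View pics/crop0.png

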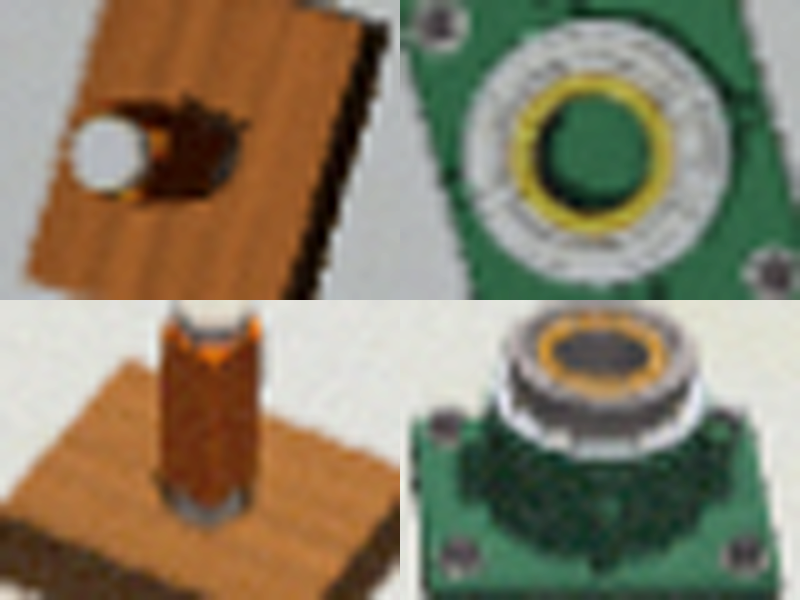

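```bash
python3 - <<'E'
from h import *
import pickle
P,M=pickle.load(open('p0.pkl','rb'))
# wireframe overlay of handle for yaws, side + top
def handle(c,yaw,z0,z1):
    out=[]
    for z in(z0,z1):
        out.append([np.array([c[0],c[1],z])+10*np.array([np.cos(yaw)*a-np.sin(yaw)*b,np.sin(yaw)*a+np.cos(yaw)*b,0]) for a,b in((1,1),(-1,1),(-1,-1),(1,-1))])
    return out
s=16
def cropat(n,c,w,h):
    i=P[n]['img'][c[1]-h:c[1]+h,c[0]-w:c[0]+w]
    return np.clip(cv2.resize(i,None,fx=s,fy=s,interpolation=cv2.INTER_CUBIC)*1.7,0,255).astype(np.uint8)
# head white centre in top image
g=P['top']['img'].astype(float)
c=(523,276)
tiles=[]
for n,cc in(('side',(263,264)),('top',(141,219))):
    row=[cropat(n,cc,8,16)if n=='side' else cropat(n,cc,12,16)]
    tiles.append(row[0])
cv2.imwrite('pics/hand.png',np.hstack(tiles))
# scan profile side rows
im=P['side']['img']
for v in range(250,276,2): print(v,[tuple(im[v,u].tolist()) for u in range(257,271)][::1])
print(im.shape)
E
```

```text
250 [(146, 150, 149), (147, 150, 149), (146, 148, 148), (144, 148, 148), (143, 149, 147), (141, 148, 147), (145, 152, 151), (143, 149, 149), (144, 148, 150), (144, 149, 148), (149, 150, 151), (145, 150, 149), (146, 150, 150), (145, 149, 148)]
252 [(146, 151, 150), (144, 148, 149), (145, 148, 149), (138, 141, 142), (138, 145, 151), (138, 145, 150), (139, 147, 151), (137, 148, 149), (137, 149, 148), (139, 148, 148), (128, 135, 141), (145, 149, 149), (146, 149, 150), (147, 150, 149)]
254 [(143, 148, 147), (146, 150, 149), (134, 137, 141), (88, 95, 104), (100, 108, 113), (131, 139, 143), (128, 139, 146), (133, 142, 148), (130, 140, 147), (128, 138, 142), (100, 108, 115), (99, 112, 132), (148, 152, 152), (148, 151, 150)]
256 [(145, 148, 149), (143, 146, 147), (42, 75, 116), (10, 43, 100), (48, 62, 95), (53, 56, 64), (65, 67, 74), (69, 70, 76), (57, 61, 68), (52, 63, 87), (35, 56, 86), (17, 61, 130), (113, 122, 130), (146, 148, 149)]
258 [(137, 141, 144), (145, 148, 147), (37, 57, 87), (10, 30, 70), (10, 34, 73), (10, 41, 87), (10, 62, 131), (10, 75, 141), (10, 54, 122), (10, 35, 74), (10,
[... 1023 characters left out ...]
10, 33, 72), (10, 32, 72), (13, 46, 84), (47, 84, 125), (40, 79, 123)]
270 [(42, 77, 118), (20, 53, 84), (15, 41, 75), (12, 28, 71), (10, 29, 69), (10, 33, 73), (10, 29, 71), (18, 36, 80), (17, 39, 77), (14, 31, 73), (11, 34, 72), (19, 50, 86), (39, 78, 118), (38, 80, 122)]
272 [(41, 80, 123), (36, 76, 119), (21, 40, 55), (31, 42, 61), (36, 50, 69), (14, 30, 66), (10, 34, 76), (10, 37, 76), (15, 38, 69), (49, 59, 71), (23, 37, 53), (34, 62, 92), (45, 81, 122), (39, 79, 119)]
274 [(39, 75, 113), (39, 72, 112), (37, 68, 104), (41, 64, 90), (59, 67, 79), (59, 66, 74), (51, 57, 62), (55, 60, 67), (56, 68, 79), (50, 64, 82), (32, 63, 94), (40, 75, 113), (38, 73, 113), (37, 76, 114)]
(384, 512, 3)
```

View pics/hand.png

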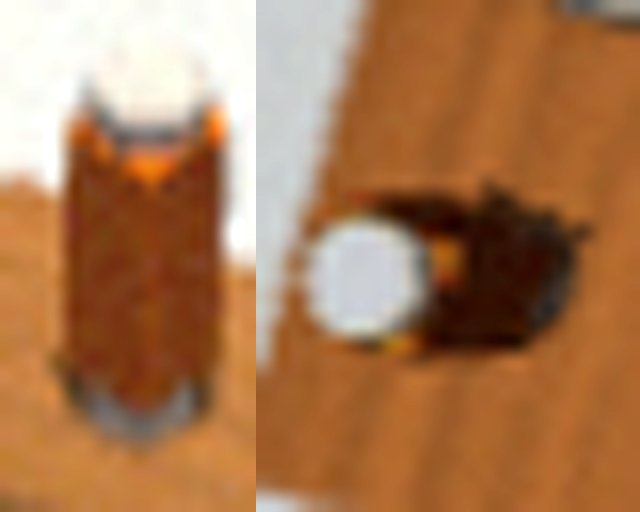

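```bash
cat > ov.py <<'E'
from h import *
import pickle
P,M=pickle.load(open('p0.pkl','rb'))
s=16
def tile(n,c,w,h,polys):
    i=P[n]['img'][c[1]-h:c[1]+h,c[0]-w:c[0]+w]
    i=np.clip(cv2.resize(i,None,fx=s,fy=s,interpolation=cv2.INTER_CUBIC)*1.7,0,255).astype(np.uint8)
    for pts,col in polys:
        q=np.array([ (proj(P[n],X)-np.array([c[0]-w,c[1]-h])+0.5)*s for X in pts])
        cv2.polylines(i,[np.round(q).astype(np.int32)],True,col,1,cv2.LINE_AA)
    return i
def circ(c,z,R): return [np.array([c[0]+R*np.cos(a),c[1]+R*np.sin(a),z]) for a in np.linspace(0,2*np.pi,40)]
def sq(c,z,yaw,hx,hy): 
    return [np.array([c[0]+np.cos(yaw)*a*hx-np.sin(yaw)*b*hy,c[1]+np.sin(yaw)*a*hx+np.cos(yaw)*b*hy,z]) for a,b in((1,1),(-1,1),(-1,-1),(1,-1))]
E
python3 - <<'E'
from ov import *
# head centre in top: white blob
i=P['top']['img'][205:235,128:152].astype(int); m=(i.min(2)>110); 
n,l,st,ce=cv2.connectedComponentsWithStats(m.astype(np.uint8)); 
for k in range(1,n): print(st[k],ce[k]+[128,205], atz(P['top'],ce[k]+[128,205],93))
# cup: bright low-saturation blob in top
i=P['top']['img'].astype(int)[205:248,220:262]; m=(i.min(2)>95)
n,l,st,ce=cv2.connectedComponentsWithStats(m.astype(np.uint8))
for k in range(1,n):
  if st[k][4]>40: print(st[k],ce[k]+[220,205])
c=(523,276.5); yaw=np.radians(63)
po=[(sq(c,57-27,yaw,10,10),(0,255,0)),(sq(c,57+27,yaw,10,10),(0,255,0)),(circ(c,93,9),(255,0,0)),(circ(c,26,12),(255,0,255))]
a=np.hstack([tile('side',(263,264),10,16,po),tile('top',(141,219),12,16,po)])
cv2.imwrite('pics/ov1.png',a)
E
```

```text
[ 0  0  6 21 74] [129.71621622 211.98648649] [543.04034205 290.04072323  93.        ]
[ 5 12  5  7 28] [134.96428571 219.89285714] [523.93389015 275.99981155  93.        ]
[ 0 29  3  1  3] [129. 234.] [488.90378444 289.67890616  93.        ]
[ 33   0   9  29 133] [258.57894737 214.65413534]
[  7   7  25  26 250] [239.444 224.828]
[  0  12   9  31 153] [222.61437908 236.54901961]
[18 36 24  7 92] [252.94565217 245.09782609]
```

View pics/ov1.png

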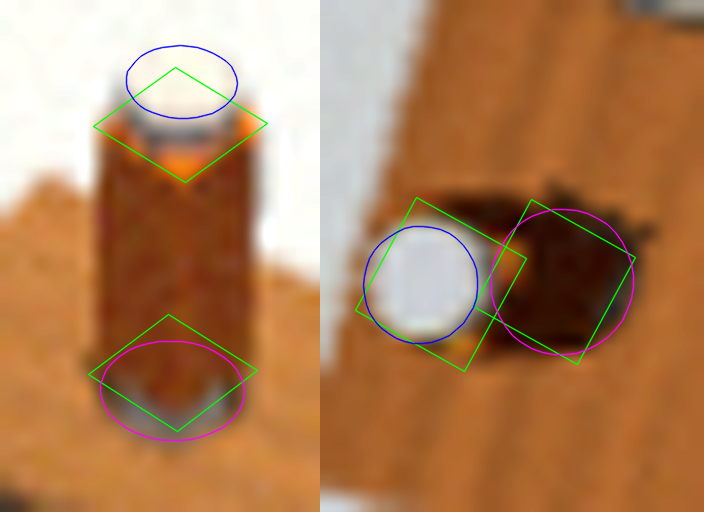

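```bash
cat > cmd.py <<'E'
import json,sys,numpy as np
# usage: state file st.json: commanded pos + yaw(deg). plan(target pos, yaw) prints tool shift cm + turn
def load(): return json.load(open('st.json'))
def plan(p,yaw=None):
    s=load(); d=np.array(p,float)-s['p']; a=np.radians(s['y'])
    x=np.array([np.cos(a),np.sin(a),0]);y=np.array([np.sin(a),-np.cos(a),0])
    t=-((yaw if yaw is not None else s['y'])-s['y'])
    return np.round([d@x/10,d@y/10,-d[2]/10,t],3).tolist()
def did(tx,ty,tz,turn=0):
    s=load(); a=np.radians(s['y'])
    x=np.array([np.cos(a),np.sin(a),0]);y=np.array([np.sin(a),-np.cos(a),0])
    p=np.array(s['p'])+10*(tx*x+ty*y)-np.array([0,0,10*tz])
    json.dump(dict(p=p.tolist(),y=s['y']-turn),open('st.json','w')); print('cmd now',p.round(2),s['y']-turn)
E
python3 - <<'E'
import json; json.dump(dict(p=[158.136,-604.666,231.281],y=np.degrees(.2557) if 0 else 14.65),open('st.json','w'))
from cmd import *
print(plan([523.5,276,140],63))
E
```

```text
[57.622, -75.963, 9.128, -48.35]
```

{"api": "move_arm", "payload": {
  "targets": [0,57.6,-76.0,0,-48.3,0,57.6,-76.0,0,-48.3,0,57.6,-76.0,0,-48.3,0,57.6,-76.0,0,-48.3,0,57.6,-76.0,0,-48.3,0,57.6,-76.0,0,-48.3,0,57.6,-76.0,0,-48.3,0,57.6,-76.0,0,-48.3,0,57.6,-76.0,0,-48.3,0,57.6,-76.0,0,-48.3]
}}

```text
clock: 2.7
eef_pos: [349.9, -141.0, 231.7]
tcp_rot: [3.14, -0.0, 1.098]
contact_force: [1.9, -1.1, 0.4]
opening: 0.495
```

```bash
python3 - <<'E'
import json; json.dump(dict(p=[349.9,-141.0,231.3],y=62.95),open('st.json','w'))
from cmd import *
print(plan([523.5,276,140],63))
E
```

```text
[45.033, -3.503, 9.13, -0.05]
```

{"api": "move_arm", "payload": {
  "targets": [0,45.0,-3.5,6,0,0,45.0,-3.5,6,0,0,45.0,-3.5,6,0,0,45.0,-3.5,6,0,0,45.0,-3.5,6,0,0,45.0,-3.5,6,0,0,45.0,-3.5,6,0,0,45.0,-3.5,6,0,0,45.0,-3.5,6,0,0,45.0,-3.5,9.1,0]
}}

```text
clock: 3.7
eef_pos: [527.3, 280.3, 142.7]
tcp_rot: [3.137, -0.008, 1.102]
contact_force: [0.9, 0.1, -0.9]
opening: 0.503
```

```bash
python3 - <<'E'
from h import *
p=r.grab_frame('top'); print(r.sense())
q=r.grab_frame('side')
def crop(p,c,w,h,s=8): return cv2.resize(p['img'][c[1]-h:c[1]+h,c[0]-w:c[0]+w],None,fx=s,fy=s,interpolation=cv2.INTER_CUBIC)
cv2.imwrite('pics/g1.png',np.hstack([crop(p,(141,219),45,35),crop(q,(263,250),45,35)])[:, :])
E
python3 -c "
import cv2;i=cv2.imread('pics/g1.png');cv2.imwrite('pics/g1.png',cv2.resize(i,None,fx=.55,fy=.55))"
```

```text
{'clock': 3.75, 'qpos': array([4.84114330e-01, 4.08352710e-01, 1.78813061e+00, 5.40703075e-04,
       9.46395509e-01, 9.53051232e-01]), 'qvel': array([-0.03738709, -0.03556726,  0.09409757, -0.01171823,  0.12404392,
       -0.02695301]), 'joint_efforts': array([ 5.36739528e-01, -7.90742326e+01, -4.17297041e+01,  3.43378144e-02,
        3.38064507e-01,  1.67902093e-01]), 'eef_pos': array([522.80554104, 276.78271071, 135.78225803]), 'tcp_rot': array([-3.14049039e+00,  7.94685638e-04,  1.10154348e+00]), 'contact_force': array([-2.49868278, -0.74878116, -4.81085535]), 'wrist_torque': array([-0.0498289 ,  0.07444823, -0.02766531]), 'opening': 0.5021345395193495}
```

View pics/g1.png

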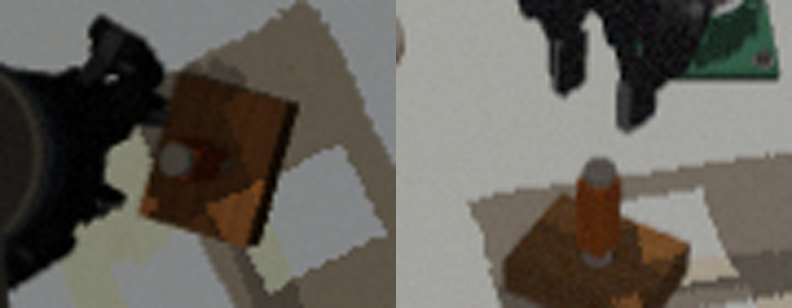

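The top and side crops show the fingers straddling the drift: fingers at (565,90) and (635,120), drift at (600,170). I'll descend and grip.

{"api": "move_arm", "payload": {
  "targets": [0,0,0,4,0,0,0,0,8,0,0,0,0,10.1,0,0,0,0,10.1,0,0,0,0,10.1,0]
}}

```text
clock: 4.3
eef_pos: [523.3, 273.5, 40.4]
tcp_rot: [3.141, -0.0, 1.098]
contact_force: [0.6, 0.7, -0.0]
opening: 0.501
```

```bash
python3 - <<'E'
from h import *
p=r.grab_frame('top'); s=r.sense(); print(s['clock'],s['eef_pos'],s['contact_force'])
q=r.grab_frame('side')
def crop(p,c,w,h,s=8): return cv2.resize(p['img'][c[1]-h:c[1]+h,c[0]-w:c[0]+w],None,fx=s,fy=s,interpolation=cv2.INTER_CUBIC)
cv2.imwrite('pics/g2.png',cv2.resize(np.hstack([crop(p,(141,219),45,35),crop(q,(263,250),45,35)]),None,fx=.55,fy=.55))
E
```

```text
4.35 [523.8993576  274.0161236   41.05767834] [ 0.3120011  -0.43156822 -0.06450537]
```

View pics/g2.png

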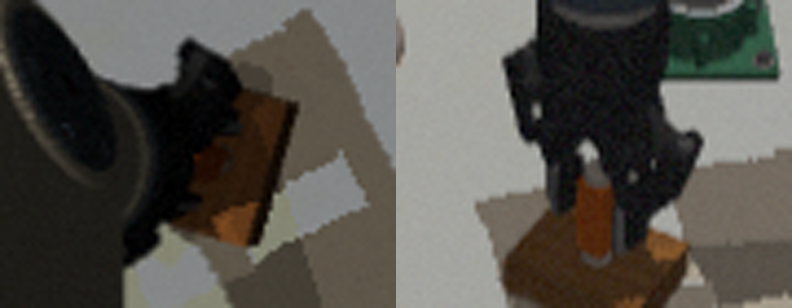

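The fingers are on both sides of the handle: left pad about (560,185), right about (630,215), handle at (597,210). I'll shift 2 mm and close.

{"api": "move_arm", "payload": {
  "targets": [0,0.2,-0.1,0.2,0,-1,0.2,-0.1,0.2,0,-1,0.2,-0.1,0.2,0,-1,0.2,-0.1,0.2,0,-1,0.2,-0.1,0.2,0,-1,0.2,-0.1,0.2,0],
  "squeeze": 60
}}

```text
clock: 5.0
eef_pos: [523.4, 276.5, 37.9]
tcp_rot: [3.141, -0.001, 1.099]
contact_force: [-0.6, 0.3, 5.8]
opening: 0.231
```

```bash
python3 - <<'E'
from h import *
s=r.sense(); print(s)
E
```

```text
{'clock': 5.0, 'qpos': array([4.83481929e-01, 5.44755274e-01, 1.83922285e+00, 1.14604184e-04,
       7.56630566e-01, 9.55391722e-01]), 'qvel': array([-2.17106415e-04, -9.50940540e-05,  7.74265696e-04,  2.25509528e-04,
        6.79893572e-05, -2.20496849e-03]), 'joint_efforts': array([-3.15059787e-01, -5.96337497e+01, -2.22843039e+01, -1.26895965e-01,
       -1.92760415e-01, -2.09160222e-03]), 'eef_pos': array([523.35725015, 276.51051102,  37.87164968]), 'tcp_rot': array([ 3.14108893e+00, -8.48909595e-04,  1.09880345e+00]), 'contact_force': array([-0.6311216 ,  0.26845238,  5.84606089]), 'wrist_torque': array([-0.02185527,  0.15242133, -0.0079273 ]), 'opening': 0.23085919117321507}
```

{"api": "move_arm", "payload": {
  "targets": [-1,0,0,-3,0,-1,0,0,-8,0,-1,0,0,-8,0,-1,0,0,-8,0]
}}

```text
clock: 5.4
eef_pos: [523.5, 276.5, 118.3]
tcp_rot: [3.14, -0.002, 1.099]
contact_force: [-0.6, -0.3, -1.4]
opening: 0.227
```

```bash
python3 - <<'E'
from ov import *
s_=r.sense(); print(s_['clock'],s_['eef_pos'],s_['contact_force'],s_['tcp_rot'],s_['opening'])
c=(515.5,20.5); yaw=np.radians(12)
po=[(circ(c,66.4,29),(0,255,0)),(circ(c,59.4,29),(0,0,255)),(circ(c,66.4,15),(255,0,0)),(circ(c,50,34),(255,0,255))]
a=np.hstack([tile('side',(287,214),16,16,po),tile('top',(240,225),18,16,po)])
cv2.imwrite('pics/ov2.png',cv2.resize(a,None,fx=.73,fy=.73))
for uv in [(239.44,224.83)]: print(atz(P['top'],uv,66.4))
E
```

```text
5.4 [523.4885479  276.52271482 118.27616723] [-0.55231197 -0.25806302 -1.40338673] [ 3.14030064e+00 -1.83816998e-03  1.09883059e+00] 0.22668079866790916
[517.89316318  19.77792942  66.4       ]
```

View pics/ov2.png

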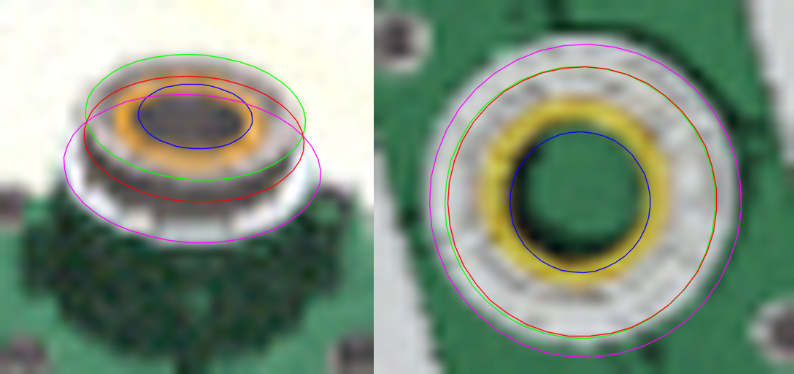

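```bash
python3 - <<'E'
import json; json.dump(dict(p=[523.5,276.5,118.3],y=62.96),open('st.json','w'))
from cmd import *
a=np.radians(62.96); x=np.array([np.cos(a),np.sin(a),0])
c=np.array([517,20.3,0]); print(plan(c+26.5*x+[0,0,108.3]), c+26.5*x, plan(c+[0,0,108.3]))
E
```

```text
[-20.465, 11.068, 1.0, -0.0] [529.04722937  43.90326809   0.        ] [-23.115, 11.068, 1.0, -0.0]
```

{"api": "move_arm", "payload": {
  "targets": [-1,-4,2.2,0,0,-1,-8,4.4,0,0,-1,-12,6.6,0,0,-1,-16,8.8,0,0,-1,-19,10.3,0.2,0,-1,-20.5,11.1,0.6,0,-1,-20.5,11.1,1,0,-1,-20.5,11.1,1,0]
}}

```text
clock: 6.2
eef_pos: [527.3, 43.1, 105.6]
tcp_rot: [-3.139, 0.001, 1.098]
contact_force: [0.5, -0.3, -0.7]
opening: 0.229
```

```bash
python3 - <<'E'
from h import *
p=r.grab_frame('top'); q=r.grab_frame('side');s=r.sense(); print(s['clock'],s['eef_pos'],s['contact_force'],s['tcp_rot'])
def crop(p,c,w,h,s=8): return cv2.resize(p['img'][c[1]-h:c[1]+h,c[0]-w:c[0]+w],None,fx=s,fy=s,interpolation=cv2.INTER_CUBIC)
t=s['eef_pos']+[0,0,-30.2]; print(proj(q,t),proj(p,t))
cv2.imwrite('pics/a1.png',np.clip(1.4*np.hstack([crop(p,(240,222),25,35),crop(q,(287,205),25,35)]),0,255))
E
```

```text
6.3 [528.10279772  43.95201063 106.52788413] [-0.46271745 -0.2642526  -0.43251977] [-3.14027758e+00  5.65927090e-04  1.09940774e+00]
[281.63995986 208.27242792] [229.515389   220.53415754][ WARN:0@3.265] global loadsave.cpp:1063 imwrite_ Unsupported depth image for selected encoder is fallbacked to CV_8U.
```

View pics/a1.png

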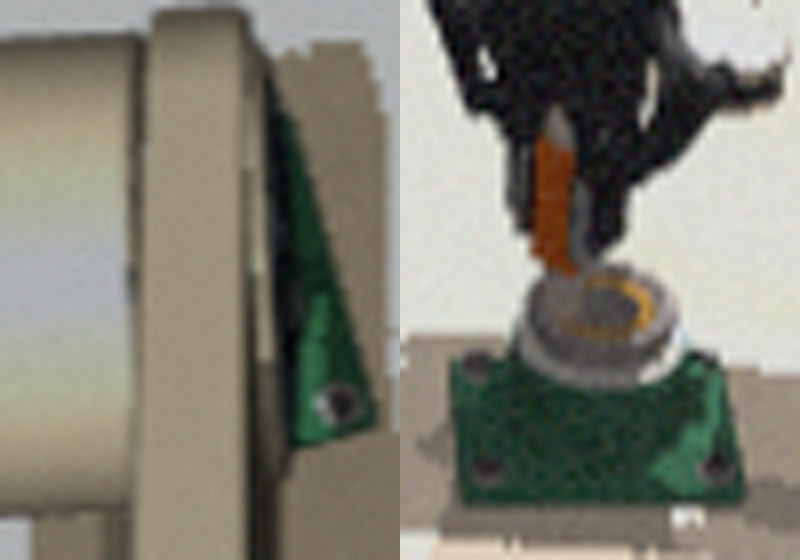

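The top view is occluded by the arm. The side view shows the tip at about (570,295), just above the left part of the cup rim, whose centre is at about (605,315).

{"api": "move_arm", "payload": {
  "targets": [-1,0,0,0.4,0,-1,0,0,0.7,0,-1,0,0,0.8,0,-1,0,0,0.8,0]
}}

```text
clock: 6.7
eef_pos: [528.5, 43.5, 99.1]
tcp_rot: [-3.141, 0.0, 1.099]
contact_force: [-0.0, -0.2, -1.5]
opening: 0.226
```

{"api": "move_arm", "payload": {
  "targets": [-1,0,0,0.03,0,-1,0,0,0.06,0,-1,0,0,0.09,0,-1,0,0,0.12,0]
}}

```text
clock: 7.1
eef_pos: [528.7, 43.1, 98.2]
tcp_rot: [3.141, -0.0, 1.099]
contact_force: [-0.3, -0.3, -0.7]
opening: 0.228
```

{"api": "move_arm", "payload": {
  "targets": [-1,0,0,0.03,0,-1,0,0,0.06,0,-1,0,0,0.09,0,-1,0,0,0.12,0]
}}

```text
clock: 7.5
eef_pos: [528.6, 43.1, 96.9]
tcp_rot: [-3.142, 0.0, 1.099]
contact_force: [0.2, -0.1, -1.1]
opening: 0.23
```

{"api": "move_arm", "payload": {
  "targets": [-1,0,0,0.03,0,-1,0,0,0.05,0]
}}

```text
clock: 7.7
eef_pos: [528.6, 43.2, 96.4]
tcp_rot: [-3.142, 0.0, 1.099]
contact_force: [-0.2, 0.6, -0.2]
opening: 0.222
```

{"api": "move_arm", "payload": {
  "targets": [-1,0,0,0.03,0,-1,0,0,0.06,0]
}}

```text
clock: 7.9
eef_pos: [528.7, 43.2, 96.0]
tcp_rot: [3.142, -0.0, 1.099]
contact_force: [-0.6, 0.0, 4.5]
opening: 0.219
```

{"api": "move_arm", "payload": {
  "targets": [-1,0,0,0.03,0,-1,0,0,0.05,0]
}}

```text
clock: 8.1
eef_pos: [528.8, 43.3, 95.6]
tcp_rot: [3.141, -0.0, 1.099]
contact_force: [-0.8, 0.4, 5.6]
opening: 0.227
```

{"api": "move_arm", "payload": {
  "targets": [-1,0,0,0.03,0,-1,0,0,0.06,0,-1,0,0,0.08,0]
}}

```text
clock: 8.4
eef_pos: [529.1, 43.4, 94.9]
tcp_rot: [3.141, -0.001, 1.099]
contact_force: [-1.6, 1.5, 5.7]
opening: 0.227
```

{"api": "move_arm", "payload": {
  "targets": [-1,0,0,-0.5,0,-1,-2.5,0,-0.7,0,-1,-5.3,0,-0.7,0,-1,-5.3,0,-0.5,0,-1,-5.3,0,-0.25,0,-1,-5.3,0,-0.18,0,-1,-5.3,0,-0.15,0,-1,-5.3,0,-0.12,0,-1,-5.3,0,-0.09,0,-1,-5.3,0,-0.06,0]
}}

```text
clock: 9.4
eef_pos: [505.0, -3.9, 95.5]
tcp_rot: [3.141, 0.0, 1.1]
contact_force: [-1.3, -2.3, 6.5]
opening: 0.224
```

{"api": "move_arm", "payload": {
  "targets": [-1,0,0,0.04,0,-1,0,0,0.08,0,-1,0,0,0.12,0]
}}

```text
clock: 9.7
eef_pos: [504.9, -4.0, 94.4]
tcp_rot: [3.141, 0.001, 1.1]
contact_force: [-2.6, -4.6, 9.5]
opening: 0.225
```

{"api": "move_arm", "payload": {
  "targets": [-1,0,0,-0.5,0,-1,1.5,1.5,-0.8,0,-1,2.65,2.65,-0.8,0,-1,2.65,2.65,-0.5,0,-1,2.65,2.65,-0.25,0,-1,2.65,2.65,-0.15,0,-1,2.65,2.65,-0.11,0,-1,2.65,2.65,-0.07,0,-1,2.65,2.65,-0.03,0,-1,2.65,2.65,0,0]
}}

```text
clock: 10.7
eef_pos: [540.0, 7.4, 94.1]
tcp_rot: [3.142, 0.0, 1.099]
contact_force: [-2.6, -0.2, 5.9]
opening: 0.227
```

{"api": "move_arm", "payload": {
  "targets": [-1,0,0,0.04,0,-1,0,0,0.08,0]
}}

```text
clock: 10.9
eef_pos: [540.3, 7.4, 93.3]
tcp_rot: [3.141, -0.0, 1.099]
contact_force: [-1.7, -0.6, 5.8]
opening: 0.227
```

{"api": "move_arm", "payload": {
  "targets": [-1,0,0,-0.5,0,-1,0,-2.5,-0.8,0,-1,0,-5.3,-0.8,0,-1,0,-5.3,-0.5,0,-1,0,-5.3,-0.26,0,-1,0,-5.3,-0.18,0,-1,0,-5.3,-0.14,0,-1,0,-5.3,-0.1,0,-1,0,-5.3,-0.06,0,-1,0,-5.3,-0.03,0]
}}

```text
clock: 11.9
eef_pos: [493.9, 31.4, 93.7]
tcp_rot: [3.141, -0.0, 1.098]
contact_force: [-2.3, 0.5, 6.2]
opening: 0.231
```

```bash
python3 - <<'E'
from h import *
q=r.grab_frame('side');s=r.sense(); print(s['clock'],s['eef_pos'],s['contact_force'],s['tcp_rot'])
def crop(p,c,w,h,s=8): return cv2.resize(p['img'][c[1]-h:c[1]+h,c[0]-w:c[0]+w],None,fx=s,fy=s,interpolation=cv2.INTER_CUBIC)
cv2.imwrite('pics/d1.png',np.clip(1.4*np.hstack([crop(q,(287,205),35,35)]),0,255).astype(np.uint8))
E
```

```text
11.95 [493.91712606  31.40969398  93.68197296] [-0.65648202  0.94254316  5.11936256] [ 3.14118627e+00 -4.62079497e-04  1.09813781e+00]
```

View pics/d1.png

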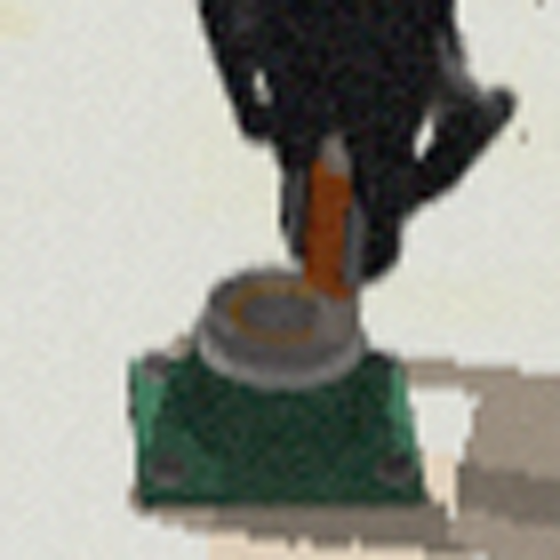

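The tip is on the right side of the rim at about (330,300) and the fingers are clear above it. I'll keep pushing.

{"api": "move_arm", "payload": {
  "targets": [-1,0,0,0.04,0,-1,0,0,0.08,0]
}}

```text
clock: 12.15
eef_pos: [493.9, 31.4, 92.9]
tcp_rot: [3.141, -0.0, 1.098]
contact_force: [-3.2, 0.6, 8.1]
opening: 0.228
```

{"api": "move_arm", "payload": {
  "targets": [-1,0,0,-0.5,0,-1,1.5,1.5,-0.7,0,-1,2.65,2.65,-0.7,0,-1,2.65,2.65,-0.4,0,-1,2.65,2.65,-0.22,0,-1,2.65,2.65,-0.15,0,-1,2.65,2.65,-0.11,0,-1,2.65,2.65,-0.08,0,-1,2.65,2.65,-0.05,0,-1,2.65,2.65,-0.02,0]
}}

```text
clock: 13.15
eef_pos: [528.5, 43.1, 93.1]
tcp_rot: [3.141, -0.0, 1.099]
contact_force: [-0.1, -0.0, 5.7]
opening: 0.224
```

{"api": "move_arm", "payload": {
  "targets": [-1,0,0,0.03,0,-1,0,0,0.06,0]
}}

```text
clock: 13.35
eef_pos: [528.6, 43.2, 92.5]
tcp_rot: [3.141, -0.0, 1.099]
contact_force: [-0.7, 0.7, 6.0]
opening: 0.227
```

{"api": "move_arm", "payload": {
  "targets": [-1,0,0,-0.5,0,-1,-2.5,0,-0.7,0,-1,-5.3,0,-0.7,0,-1,-5.3,0,-0.4,0,-1,-5.3,0,-0.22,0,-1,-5.3,0,-0.13,0,-1,-5.3,0,-0.09,0,-1,-5.3,0,-0.05,0,-1,-5.3,0,-0.02,0,-1,-5.3,0,0.01,0]
}}

```text
clock: 14.35
eef_pos: [504.8, -3.9, 92.4]
tcp_rot: [3.141, 0.0, 1.1]
contact_force: [-1.6, -3.4, 6.7]
opening: 0.227
```

{"api": "move_arm", "payload": {
  "targets": [-1,0,0,0.03,0,-1,0,0,0.06,0]
}}

```text
clock: 14.55
eef_pos: [504.7, -4.0, 91.9]
tcp_rot: [3.141, 0.001, 1.1]
contact_force: [-2.8, -3.9, 6.5]
opening: 0.227
```

{"api": "move_arm", "payload": {
  "targets": [-1,0,0,-0.5,0,-1,1.5,1.5,-0.7,0,-1,2.65,2.65,-0.7,0,-1,2.65,2.65,-0.4,0,-1,2.65,2.65,-0.22,0,-1,2.65,2.65,-0.13,0,-1,2.65,2.65,-0.09,0,-1,2.65,2.65,-0.05,0,-1,2.65,2.65,-0.02,0,-1,2.65,2.65,0.01,0]
}}

```text
clock: 15.55
eef_pos: [539.7, 7.5, 91.5]
tcp_rot: [-3.141, 0.0, 1.099]
contact_force: [-2.4, 1.5, 4.7]
opening: 0.227
```

{"api": "move_arm", "payload": {
  "targets": [-1,0,0,0.03,0,-1,0,0,0.06,0]
}}

```text
clock: 15.75
eef_pos: [539.9, 7.4, 91.0]
tcp_rot: [-3.141, 0.0, 1.099]
contact_force: [-2.7, 0.5, 8.6]
opening: 0.228
```

{"api": "move_arm", "payload": {
  "targets": [-1,0,0,-0.5,0,-1,0,-2.5,-0.7,0,-1,0,-5.3,-0.7,0,-1,0,-5.3,-0.4,0,-1,0,-5.3,-0.22,0,-1,0,-5.3,-0.15,0,-1,0,-5.3,-0.11,0,-1,0,-5.3,-0.07,0,-1,0,-5.3,-0.04,0,-1,0,-5.3,-0.01,0]
}}

```text
clock: 16.75
eef_pos: [493.8, 31.4, 91.3]
tcp_rot: [3.141, -0.0, 1.098]
contact_force: [-3.1, 2.0, 7.4]
opening: 0.227
```

{"api": "move_arm", "payload": {
  "targets": [-1,0,0,0.03,0,-1,0,0,0.06,0]
}}

```text
clock: 16.95
eef_pos: [493.8, 31.5, 90.9]
tcp_rot: [3.142, -0.0, 1.098]
contact_force: [-3.7, 1.7, 12.5]
opening: 0.229
```

{"api": "move_arm", "payload": {
  "targets": [-1,0,0,0.02,0,-1,0,0,0.02,0]
}}

```text
clock: 17.15
eef_pos: [493.8, 31.5, 90.8]
tcp_rot: [3.142, -0.0, 1.098]
contact_force: [-4.8, 2.0, 13.4]
opening: 0.226
```

{"api": "move_arm", "payload": {
  "targets": [-1,0,0,-0.5,0,-1,1.5,1.5,-0.7,0,-1,2.65,2.65,-0.7,0,-1,2.65,2.65,-0.4,0,-1,2.65,2.65,-0.22,0,-1,2.65,2.65,-0.18,0,-1,2.65,2.65,-0.14,0,-1,2.65,2.65,-0.11,0,-1,2.65,2.65,-0.08,0,-1,2.65,2.65,-0.05,0]
}}

```text
clock: 18.15
eef_pos: [528.7, 43.1, 91.1]
tcp_rot: [3.141, -0.0, 1.099]
contact_force: [0.0, 0.0, 8.0]
opening: 0.23
```

{"api": "move_arm", "payload": {
  "targets": [-1,0,0,0.03,0,-1,0,0,0.04,0]
}}

```text
clock: 18.35
eef_pos: [528.7, 43.1, 91.0]
tcp_rot: [3.141, -0.0, 1.099]
contact_force: [-0.5, -0.2, 11.1]
opening: 0.225
```

{"api": "move_arm", "payload": {
  "targets": [-1,0,0,0.02,0,-1,0,0,0.03,0]
}}

```text
clock: 18.55
eef_pos: [528.8, 43.1, 90.8]
tcp_rot: [3.141, -0.0, 1.099]
contact_force: [-2.5, 0.2, 12.4]
opening: 0.229
```

{"api": "move_arm", "payload": {
  "targets": [-1,0,0,-0.5,0,-1,-2.5,0,-0.7,0,-1,-5.3,0,-0.7,0,-1,-5.3,0,-0.4,0,-1,-5.3,0,-0.22,0,-1,-5.3,0,-0.17,0,-1,-5.3,0,-0.13,0,-1,-5.3,0,-0.1,0,-1,-5.3,0,-0.07,0,-1,-5.3,0,-0.05,0]
}}

```text
clock: 19.55
eef_pos: [504.6, -3.8, 90.9]
tcp_rot: [-3.141, 0.001, 1.1]
contact_force: [-4.7, -3.7, 12.3]
opening: 0.227
```

{"api": "move_arm", "payload": {
  "targets": [-1,0,0,0.02,0,-1,0,0,0.04,0]
}}

```text
clock: 19.75
eef_pos: [504.6, -3.8, 90.7]
tcp_rot: [-3.141, 0.001, 1.1]
contact_force: [-4.6, -2.5, 15.6]
opening: 0.219
```

{"api": "move_arm", "payload": {
  "targets": [-1,0,0,-0.5,0,-1,1.5,1.5,-0.7,0,-1,2.65,2.65,-0.7,0,-1,2.65,2.65,-0.4,0,-1,2.65,2.65,-0.22,0,-1,2.65,2.65,-0.17,0,-1,2.65,2.65,-0.13,0,-1,2.65,2.65,-0.1,0,-1,2.65,2.65,-0.07,0,-1,2.65,2.65,-0.05,0]
}}

```text
clock: 20.75
eef_pos: [539.9, 7.7, 91.0]
tcp_rot: [-3.141, -0.0, 1.098]
contact_force: [-1.9, 3.1, 9.2]
opening: 0.226
```

{"api": "move_arm", "payload": {
  "targets": [-1,0,0,0.02,0,-1,0,0,0.03,0]
}}

```text
clock: 20.95
eef_pos: [539.9, 7.7, 90.9]
tcp_rot: [-3.141, -0.0, 1.098]
contact_force: [-3.2, 2.5, 11.4]
opening: 0.231
```

{"api": "move_arm", "payload": {
  "targets": [-1,0,0,0.02,0,-1,0,0,0.02,0,-1,0,0,0.02,0]
}}

```text
clock: 21.25
eef_pos: [539.9, 7.7, 90.9]
tcp_rot: [-3.142, -0.001, 1.098]
contact_force: [-2.8, 3.2, 11.9]
opening: 0.227
```

{"api": "move_arm", "payload": {
  "targets": [-1,0,0,-0.5,0,-1,0,-2.5,-0.7,0,-1,0,-5.3,-0.7,0,-1,0,-5.3,-0.4,0,-1,0,-5.3,-0.22,0,-1,0,-5.3,-0.15,0,-1,0,-5.3,-0.11,0,-1,0,-5.3,-0.08,0,-1,0,-5.3,-0.05,0,-1,0,-5.3,-0.03,0]
}}

```text
clock: 22.25
eef_pos: [493.4, 31.4, 90.9]
tcp_rot: [-3.141, -0.0, 1.098]
contact_force: [-5.0, 0.4, 14.0]
opening: 0.231
```

{"api": "move_arm", "payload": {
  "targets": [-1,0,0,-0.5,0,-1,1.5,1.5,-0.7,0,-1,2.65,2.65,-0.7,0,-1,2.65,2.65,-0.4,0,-1,2.65,2.65,-0.18,0,-1,2.65,2.65,-0.12,0,-1,2.65,2.65,-0.08,0,-1,2.65,2.65,-0.05,0,-1,2.65,2.65,-0.02,0,-1,2.65,2.65,0,0]
}}

```text
clock: 23.25
eef_pos: [528.4, 43.0, 91.0]
tcp_rot: [3.141, -0.0, 1.099]
contact_force: [-1.5, 0.6, 11.0]
opening: 0.228
```

{"api": "move_arm", "payload": {
  "targets": [-1,0,0,0.02,0,-1,0,0,0.02,0]
}}

```text
clock: 23.45
eef_pos: [528.4, 43.0, 91.0]
tcp_rot: [3.141, -0.0, 1.099]
contact_force: [-2.2, -0.4, 11.2]
opening: 0.229
```

{"api": "move_arm", "payload": {
  "targets": [-1,0,0,-0.5,0,-1,-2.5,0,-0.7,0,-1,-5.3,0,-0.7,0,-1,-5.3,0,-0.4,0,-1,-5.3,0,-0.2,0,-1,-5.3,0,-0.14,0,-1,-5.3,0,-0.1,0,-1,-5.3,0,-0.07,0,-1,-5.3,0,-0.05,0,-1,-5.3,0,-0.03,0]
}}

```text
clock: 24.45
eef_pos: [504.4, -3.8, 90.9]
tcp_rot: [-3.141, 0.001, 1.1]
contact_force: [-4.3, -3.9, 12.7]
opening: 0.23
```

All four sides now feel solid at the same height, with TCP about 90.9 mm at 11–15 N. I'll lift away and look.

{"api": "move_arm", "payload": {
  "targets": [-1,0,0,-0.5,0,-1,0,0,-2,0,-1,0,0,-3,0,-1,0,0,-3,0,-1,0,0,-3,0]
}}

```text
clock: 24.95
eef_pos: [504.7, -3.8, 120.4]
tcp_rot: [3.141, -0.0, 1.099]
contact_force: [0.1, -0.1, -1.0]
opening: 0.225
```

```bash
python3 - <<'E'
from h import *
s=r.sense(); print(s['clock'],s['eef_pos'],s['contact_force'],s['tcp_rot'])
import json; json.dump(dict(p=s['eef_pos'].tolist(),y=float(np.degrees(s['tcp_rot'][2]))),open('st.json','w'))
from cmd import *
print(plan([523.4,276.5,s['eef_pos'][2]],62.95))
E
```

```text
24.95 [504.70863372  -3.79031257 120.4186829 ] [ 0.08146828 -0.06088652 -0.96628778] [ 3.14105254e+00 -3.61146734e-04  1.09911482e+00]
[25.818, -11.071, -0.0, 0.025]
```

{"api": "move_arm", "payload": {
  "targets": [-1,4.3,-1.85,0,0,-1,8.6,-3.7,0,0,-1,12.9,-5.5,0,0,-1,17.2,-7.4,0,0,-1,21.5,-9.2,0,0,-1,24.5,-10.5,0,0,-1,25.8,-11.1,0,0,-1,25.8,-11.1,1,0,-1,25.8,-11.1,2,0,-1,25.8,-11.1,2,0]
}}

```text
clock: 25.95
eef_pos: [521.5, 274.0, 98.1]
tcp_rot: [-3.139, 0.004, 1.098]
contact_force: [0.6, -0.9, 0.3]
opening: 0.227
```

```bash
python3 - <<'E'
from h import *
p=r.grab_frame('top'); q=r.grab_frame('side');s=r.sense(); print(s['clock'],s['eef_pos'],s['contact_force'],s['tcp_rot'])
def crop(p,c,w,h,s=8): return cv2.resize(p['img'][c[1]-h:c[1]+h,c[0]-w:c[0]+w],None,fx=s,fy=s,interpolation=cv2.INTER_CUBIC)
a=np.hstack([crop(p,(240,222),20,30),crop(q,(287,212),24,30),crop(q,(263,250),24,30)])
cv2.imwrite('pics/e1.png',np.clip(1.5*cv2.resize(a,None,fx=.7,fy=.7),0,255).astype(np.uint8))
for n,x in(('top',p),('side',q)):
  for t in('cup','cup_rim','drift_tip','drift_grip'):
    print(n,t,[(m['position'],m['conf']) for m in r.mark_of(x,t)[:1]])
E
```

```text
26.05 [522.54264411 274.59354612  99.63375899] [ 1.09931566  0.02954238 -0.33269974] [-3.14065020e+00  1.58298284e-03  1.09732032e+00]
top cup [([518.6, 20.6, 56.5], 0.89)]
top cup_rim [([517.3, 20.5, 58.3], 0.76)]
top drift_tip []
top drift_grip [([519.4, 272.1, 117.7], 0.47)]
side cup [([511.4, 24.9, 59.0], 0.6)]
side cup_rim [([515.3, 17.2, 64.7], 0.6)]
side drift_tip [([524.6, 272.3, 67.5], 0.44)]
side drift_grip [([511.7, 20.8, 55.5], 0.74)]
```

View pics/e1.png

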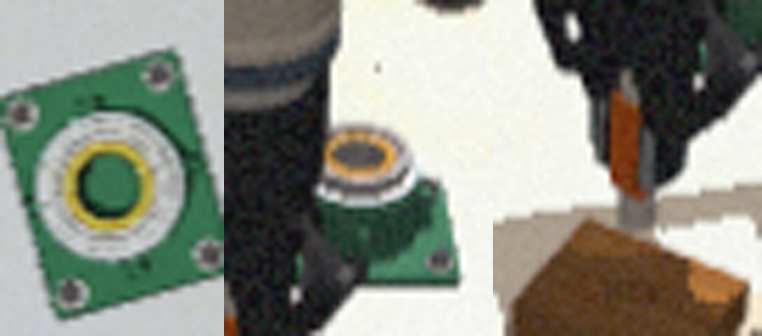

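The cup looks level and centred. In the side view the drift leans slightly in the grip, with the head at (628,78) and the tip at (636,210). I'll measure that before inserting it.

```bash
python3 - <<'E'
from ov import *
q=r.grab_frame('side');p=r.grab_frame('top'); P['side']=q;P['top']=p
s_=r.sense(); e=s_['eef_pos'];print(s_['clock'],e)
yaw=s_['tcp_rot'][2]; x=np.array([np.cos(yaw),np.sin(yaw),0])
def drift(th):
    ax=np.array([0,0,1.])*np.cos(th)+x*np.sin(th)  # up axis; tip goes -x for th>0
    g=e+[0,0,18.7]; y=np.cross(ax,x); x2=np.cross(y,ax)
    f=lambda z,R,sqr: [g+ax*z+(x2*np.cos(a)+y*np.sin(a))*R for a in (np.linspace(0,6.283,30) if not sqr else np.pi/4+np.arange(4)*np.pi/2)]
    return [f(-49,9,0),f(-27,14.1,1),f(27,14.1,1),f(36,9,0)]
T=[]
for th in (None,0,.05,.1):
    po=[] if th is None else [(c,(0,255,0)) for c in drift(th)]
    T.append(tile('side',tuple(int(v) for v in proj(q,e+[0,0,10])),8,18,po))
cv2.imwrite('pics/ln.png',cv2.resize(np.hstack(T),None,fx=.75,fy=.75))
E
```

```text
26.55 [522.99541887 276.24121895 100.55880658]
```

View pics/ln.png

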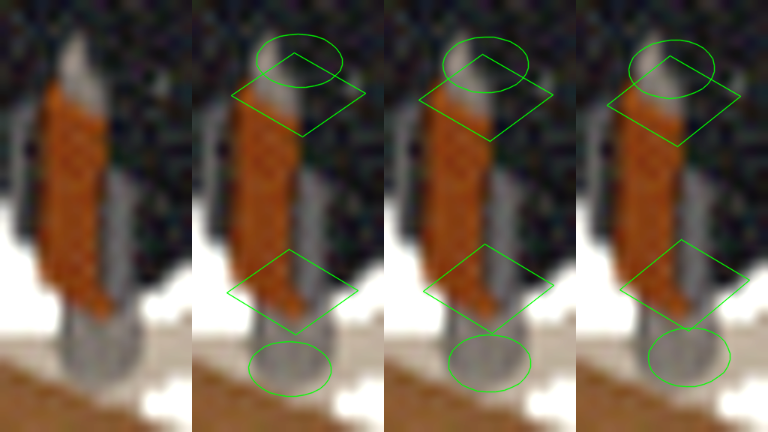

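{"api": "move_arm", "payload": {
  "targets": [-1,0.1,0,2,0,-1,0.1,0,4,0,-1,0.1,0,4.4,0,-1,0.1,0,4.6,0,-1,0.1,0,4.8,0,-1,0.1,0,5,0,-1,0.1,0,5.2,0]
}}

```text
clock: 27.25
eef_pos: [523.8, 277.3, 48.9]
tcp_rot: [3.141, -0.001, 1.099]
contact_force: [-0.2, -0.8, -1.5]
opening: 0.222
```

{"api": "move_arm", "payload": {
  "targets": [-1,0,0,0.2,0,-1,0,0,0.4,0,-1,0,0,0.6,0,-1,0,0,0.8,0,-1,0,0,0.9,0,-1,0,0,0.9,0]
}}

```text
clock: 27.85
eef_pos: [523.3, 277.0, 39.2]
tcp_rot: [-3.141, 0.0, 1.099]
contact_force: [-0.5, -0.7, -0.8]
opening: 0.224
```

{"api": "move_arm", "payload": {
  "targets": [-1,0,0,0.05,0,-1,0,0,0.1,0,-1,0,0,0.1,0]
}}

```text
clock: 28.15
eef_pos: [523.4, 277.1, 38.4]
tcp_rot: [-3.142, -0.0, 1.099]
contact_force: [0.0, 0.2, -0.4]
opening: 0.227
```

{"api": "move_arm", "payload": {
  "targets": [-1,0,0,0.04,0,-1,0,0,0.07,0,-1,0,0,0.07,0]
}}

```text
clock: 28.45
eef_pos: [523.5, 277.2, 38.0]
tcp_rot: [3.141, -0.0, 1.099]
contact_force: [-1.2, -0.3, 4.2]
opening: 0.23
```

Bottom contact is felt at the same height as when I gripped it, so nothing slipped. Releasing now.

{"api": "move_arm", "payload": {
  "targets": [0,0,0,0,0,0,0,0,0,0,0,0,0,0,0,0,0,0,0,0,0,0,0,-2,0,0,0,0,-5,0,0,0,0,-9,0,0,0,0,-13,0,0,0,0,-15,0,0,0,0,-15,0]
}}

```text
clock: 29.45
eef_pos: [525.2, 278.1, 191.2]
tcp_rot: [3.138, -0.005, 1.099]
contact_force: [1.0, -0.5, -0.2]
opening: 0.504
```

{"api": "move_arm", "payload": {
  "targets": [0,0,0,-5,0,0,5,5,-5,0,0,10,10,-5,0,0,15,10,-5,0,0,15,10,-5,0]
}}

```text
clock: 29.95
eef_pos: [682.4, 366.2, 235.6]
tcp_rot: [-3.141, 0.001, 1.098]
contact_force: [-0.0, 0.4, 0.6]
opening: 0.494
```

```bash
python3 - <<'E'
from h import *
p=r.grab_frame('top'); q=r.grab_frame('side');s=r.sense(); print(s['clock'],s['eef_pos'],s['contact_force'])
save(p,'f_top.png');
def crop(p,c,w,h,s=8): return cv2.resize(p['img'][c[1]-h:c[1]+h,c[0]-w:c[0]+w],None,fx=s,fy=s,interpolation=cv2.INTER_CUBIC)
a=np.hstack([crop(p,(240,222),20,25),crop(q,(287,212),24,25),crop(q,(263,262),24,25),crop(p,(141,219),20,25)])
cv2.imwrite('pics/f1.png',np.clip(1.5*cv2.resize(a,None,fx=.56,fy=.56),0,255).astype(np.uint8))
for n,x in(('top',p),('side',q)):
  for t in('cup','cup_rim','drift','drift_grip','gem_jar','steel_dish','opal_mid'):
    print(n,t,[(np.round(m['position'],1),round(m['conf'],2)) for m in r.mark_of(x,t)[:1]])
E
```

```text
30.05 [682.48122129 367.43662855 234.39241409] [ 0.3654969  -0.03679153  0.65590011]
top cup [(array([516.2,  19.6,  55.9]), 0.56)]
top cup_rim [(array([513.8,  21.1,  60.4]), 0.64)]
top drift [(array([523. , 276.2,   6. ]), 0.48)]
top drift_grip [(array([522.7, 279.4,  59. ]), 0.63)]
top gem_jar [(array([ 515.3, -261.9,    3. ]), 0.65)]
top steel_dish [(array([ 7.544e+02,  9.700e+01, -6.000e-01]), 0.66)]
top opal_mid [(array([ 610.7, -386.3,    2.4]), 0.74)]
side cup [(array([516.4,  22.8,  56. ]), 0.76)]
side cup_rim [(array([517.3,  21. ,  63.3]), 0.48)]
side drift [(array([519.8, 275.8,   3.2]), 0.58)]
side drift_grip [(array([525.3, 275.2,  59.3]), 0.69)]
side gem_jar [(array([ 514. , -257.6,    0. ]), 0.66)]
side steel_dish [(array([753.6, 101.6,  -2.1]), 0.72)]
side opal_mid [(array([ 616. , -389.4,   -2.6]), 0.47)]
```

View pics/f1.png

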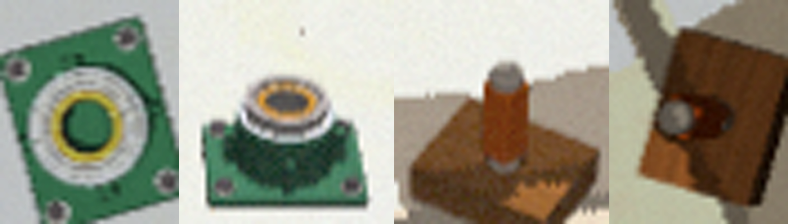

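The final views show the cup square and centred in the housing, at (88,125) in the top crop and (287,105) in the side crop. The drift stands upright in its hole at (507,115), and the gripper is clear. Handing in.

```bash
python3 - <<'E'
from rig import r
print(r.sign_off())
E
```

```text
the job is handed in; nothing more can be done
None
```

The cup is pressed down until all four sides of its rim feel solid. The drift is back in its hole and the job is handed in at about 30 s of the 72 s allowed.

**Pushing:** I pushed in steps of about 0.5–2 mm, alternating between four sides of the rim. The cup sank freely at about 5–10 N and went down about 4.6 mm in all, which leaves the flange roughly 4 mm above the housing. I last pushed each side with about 12–16 N. All four stopped at the same height to within about 0.1 mm, and none sank further when I pushed again.

**Last checks:**
- **Cup:** it looks level and centred in both camera views.
- **Drift:** it stands upright in the holder. It touched the bottom of the hole at the same height as when I gripped it, so it had not slipped.
- **Jar, dish and opal:** they are where they started, within the position error of the trained networks (about 4 mm).
- **Gripper:** it is well clear and touching nothing.

**Unconfirmed or disagreeing:**
- **Contact with the shim:** I could not see it or measure it after letting go; I infer it from how solid the rim felt.
- **Sideways force:** it reached about 5–6 N on some pushes.
- **Drift lean:** one picture suggested the drift leaned about 1° in the grip, and it still went into the hole without resistance.
- **Camera heights:** the networks' height estimates for the rim scattered by several millimetres, so I relied on the felt contact heights.

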